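Set and clamp the bench grinder's tool rest

ROBOT

A 6-joint arm with a two-finger parallel gripper is mounted at the origin on the work surface. World frame = base frame: x ahead of the robot, y to its left, z up, the work surface at z = 0. Lengths are in m, angles in degrees, forces in N, time in s.
With the tool pointing down it reaches from about 0.25 to 0.725 m from the base axis. Payload 9.7 kg.
Tool frame: the origin (TCP) lies between the finger pads; the fingertips stand 11 mm ahead of it and the grasp point (between the pads) lies 8 mm behind it; y points along the fingers, x is the direction in which the jaws open and shut, and the axes are right-handed (so a half turn about y gives the same grasp; the last joint's range is limited). The gripper opens to 85 mm and grips with 20 to 120 N. Pads are 22 mm wide; open, the fingers measure 114 mm over their backs; the gripper's body (76 mm by 85 mm) begins 54 mm behind the grasp point. The pads swing forward as they close: fully open they stand 13 mm farther back than shut.
Start: joints at [71.677, 4.979, 10.078, 95.1, 0, 90], TCP at [0.173, 0.522, 0.242] pointing down, gripper open.
Joint ranges: [-179.16, 179.16], [-48.56, 103.87], [-65.8, 70.77], [-126.05, 130.52], [-82.76, 87.17], [-180, 180]. Speed limits (degrees/s): [127.2, 127.2, 147.25, 180, 180, 180].

INTERFACE

Orientations are given as [roll, pitch, yaw] about the fixed x, y, z axes, in that order (R = Rz(yaw) Ry(pitch) Rx(roll)).
In Python, from workcell import bot, vision gives the robot as it stands. The module is installed in compiled form; this text tells all that it offers.
- The arm moves only by the shell command python3 -m crank 'ROWS' [OPENING] [FORCE]. ROWS is text: rows parted by semicolons, each of 6 numbers parted by spaces: the shift along the tool's x, y, z in m, then the turn, a rotation vector about the tool's x, y, z in rad. A call has 1 to 8 rows; each row is the pose to reach, as a shift and turn from the pose commanded when the call began, along the tool's axes at that moment; what a row does not reach only later rows make up. A row lasts 1/10 s, in which the tool goes at most 50 mm and 8.59 degrees, less where a joint would pass 70% of its speed; a pose out of reach is approached as far as the arm can. A call with a gripper value outside its range is refused whole. OPENING is the gripper's target within -1 to 1 (shut at 1, half-way at 0, fully open at -1), set as the call begins (- or left out, the last holds). The fingers move at their own pace and stop on an object; FORCE is the grip in N (left out, the last holds). Time passes only in rows, so rows that repeat a pose let the fingers close. It gives the time, the measured TCP pose, the force and the opening at its end, in the units of the state.
- bot.get_obs(): the state, without advancing time (a new reading comes with each control period).
- vision.camera(name): name is "scene" or "side" or "wrist"; returns the picture (400x640x3 uint8, red, green, blue); there is no depth.
- vision.get_calibration(name): a dict with "fx", "fy", "cx", "cy" (pixels), "rvec" (rotation vector, rad) and "tvec" (3), from world to camera coordinates, as OpenCV has them. Camera axes: x right, y down, z forward; pixel columns grow to the right and rows downward; lengths in m; the calibration is good to about 2 mm. A picture is of the moment at which its call begins: read the wrist's pose just before it. get_calibration takes no time and is no camera call; for the wrist camera it gives the pose at the moment of the call.
- bot.job_done(): hands the job in, once; it reports no verdict.
The state is a dict: "time": time; "q": joint angles; "qd": joint speeds; "joint_efforts": joint torques, N m; "ee_pos": TCP position; "tcp_rot": TCP orientation; "wrist_force": force on the tool from outside, world axes, zero at the start; "torque": the same for the moment, N m; "opening": finger opening in m.
Only numpy, scipy, OpenCV 4.12 (cv2) and the standard library are available. Lean on these libraries where they do the work, as an engineer would, in place of code of your own. Each camera call takes 0.05 s, during which the arm holds its last target. There are 200 camera calls.

TASK

Push the grinder's tool rest along its slot, in towards the wheel, until it stands against its stop. Then turn the winged clamp nut backwards (anticlockwise seen from above) until it clicks down onto the start of its thread, and turn it forwards (clockwise) until it is fully tight, the rest staying at its stop. Leave the other things on the bench where they lie.

Things in the scene. Friction and masses are not known exactly. Their poses are not given: they have to be found in the camera images.
- grinder: Bench grinder, fixed; one 200 mm wheel in an olive guard. Origin: bench height, right under the clamp nut's vertical axis. z up; +y points level from the nut to the wheel (front at y = 213 mm). Guard and motor (255 mm high) lie beyond y = 195 mm. The rest slides on a riser 70 mm wide, 50 mm high, on a bedplate 200 mm wide, where two loose offcuts lie, at most 45 mm high.
- rest_edge (a point): Tool rest: steel table 120 (x) x 75 (y) x 10 mm, top 128 mm high, on an upright plate with a slotted foot (top 56 mm high) that runs under the clamp nut. This point: middle of the table's outer edge (away from the wheel), at mid-thickness, 123 mm high; at home it is at the grinder's y = 132 mm. Push this edge along the grinder's +y. It overhangs the upright by 11 mm. Axes as the grinder's.
- rest (a joint): How far the rest stands from its stop, m: 0 = against the solid stop (home, to within 4 mm), grows away from the wheel, at most 0.062. It slides with about 4 N of friction and stays where it is left.
- knob_wings (a point): Winged clamp nut, plain steel: hub 42 mm across (foot flange 54), two straight opposite wings 122 mm tip to tip, each 10 mm thick, 24 mm high. This point: on its axis, mid-height of the wings; 81 mm high at knob_lift 0, rising and falling with the nut. Hub top 17 mm above it. x axis along the wings, turning with them. Push a wing round with shut fingers: about 1 N; it stays where left.
- knob (a joint): Turn of the nut, rad, seen from above: grows anticlockwise (back). At 0 the wings lie along the grinder's x. Starts at -2.0 to -0.9 on top of the thread; forward from there it jams at about -2.4. Backed past 0 (by 0.25 at most) it clicks down 9 mm onto its thread start; backing on to the limit, 0.9, does no harm. Forward from there it screws down, 12 mm a turn, to a dead stop, fully tight, at -3.3.
- knob_lift (a joint): Height of the nut, m: 0 = just clicked down onto its thread start, at turn 0. Unclicked it rides 5 to 9 mm high; engaged it is 12 mm x turn / 6.283, plus 0 to 1 mm: about -0.006 when fully tight.
- flat_bar: Bystander: flat steel bar 130 x 24 x 6 mm with a hole, loose on the bedplate. Origin at the centre of its underside.
- steel_block: Bystander: steel block 36 x 70 x 30 mm, loose on the bedplate. Origin at the centre of its underside.
- angle_iron: Bystander: offcut of angle iron, 150 mm long, 45 mm high. Origin at the centre of its underside.
- spanner: Bystander: spanner 190 mm long, lying flat. Origin under its middle.
- wire_brush: Bystander: hand brush 200 mm long. Origin under its middle.
- mug: Bystander: white mug, 84 mm across, 90 mm high. Origin at the centre of its underside.
- spray_can: Bystander: metal can, 60 mm across, 170 mm high. Origin at the centre of its underside.
- bit_tray: Bystander: open grey tray 140 x 200 x 50 mm. Origin at the centre of its underside.

How it is judged:
By the outcome, as a careful person would: the job done as asked, in the order asked, and still so for the second after the job is handed in, with the robot touching nothing.
It also fails if it takes over 67 s, if anything falls off the work surface, if the arm or the gripper's body presses on something with over 40 N, if the wrist force passes 120 N, or if a joint passes its speed limit or range.

## Working session

There is one attempt and no reset: what is moved stays moved. The work goes in short steps, Python scripts to look and compute and a shell command to move; the robot and the scene stay as the last step left them, time stands still between calls to the robot, and variables do not carry over. Pictures are saved under pics/ and viewed, about 8 in all and at most 12, crops included, and the job is handed in when it is done.

```bash
mkdir -p pics; cat > h.py <<'E'
import numpy as np, cv2
from workcell import bot, vision
def snap(n,f):
    c=vision.get_calibration(n); im=vision.camera(n)
    cv2.imwrite('pics/'+f,cv2.cvtColor(im,cv2.COLOR_RGB2BGR)); return im,c
def ray(c,u,v):
    R=cv2.Rodrigues(np.array(c['rvec'],float))[0]; t=np.array(c['tvec'],float).ravel()
    d=R.T@np.array([(u-c['cx'])/c['fx'],(v-c['cy'])/c['fy'],1]); return -R.T@t,d
def onz(c,u,v,z):
    o,d=ray(c,u,v); return o+d*(z-o[2])/d[2]
def proj(c,p):
    R=cv2.Rodrigues(np.array(c['rvec'],float))[0]; q=R@np.array(p)+np.array(c['tvec'],float).ravel()
    return np.array([c['fx']*q[0]/q[2]+c['cx'],c['fy']*q[1]/q[2]+c['cy']])
E
python3 - <<'E'
from h import *
import pickle
d={}
for n in ['scene','side','wrist']:
    im,c=snap(n,n+'0.png'); d[n]=c; print(n,ray(c,320,200))
pickle.dump(d,open('c0.pkl','wb'))
o=bot.get_obs(); print(o)
E
```

```text
scene (array([1.26549112, 0.3942035 , 0.88662352]), array([-0.66325414, -0.21439367, -0.71725344]))
side (array([-0.15045565, -0.7013527 ,  1.36092098]), array([ 0.41550456,  0.52508664, -0.74322937]))
wrist (array([0.09455935, 0.54868983, 0.37260467]), array([ 0.32992247, -0.11684744, -0.93732966]))
{'time': 0.15, 'q': array([7.16789152e+01, 5.00448692e+00, 1.00428091e+01, 9.51003605e+01,
       5.47800654e-05, 9.00001723e+01]), 'qd': array([ 0.01454799, -0.17659698,  0.17005813,  0.00303864,  0.03094371,
        0.02428985]), 'joint_efforts': array([-9.38027392e-05, -5.20760107e+01,  4.65044188e+01,  1.38792713e-02,
       -2.05130419e-05,  1.53059807e-05]), 'ee_pos': array([0.17283087, 0.52194873, 0.24172135]), 'tcp_rot': array([-8.99999454e+01,  6.20382838e-02,  7.16787429e+01]), 'wrist_force': array([-0.51534457, -0.04279835, -0.49899506]), 'torque': array([ 0.01305009, -0.02050959,  0.0016322 ]), 'opening': 0.0855341458162023}
```

View pics/scene0.png

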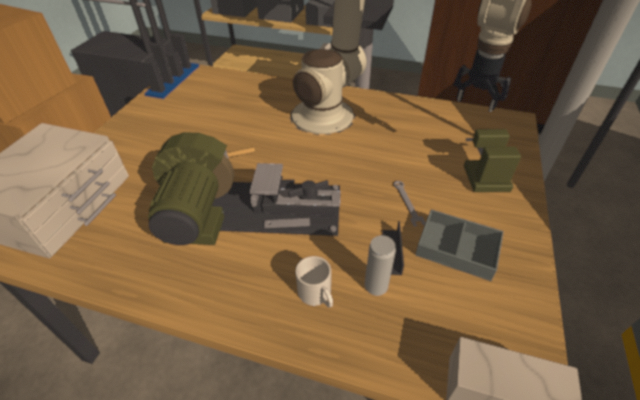

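View pics/side0.png

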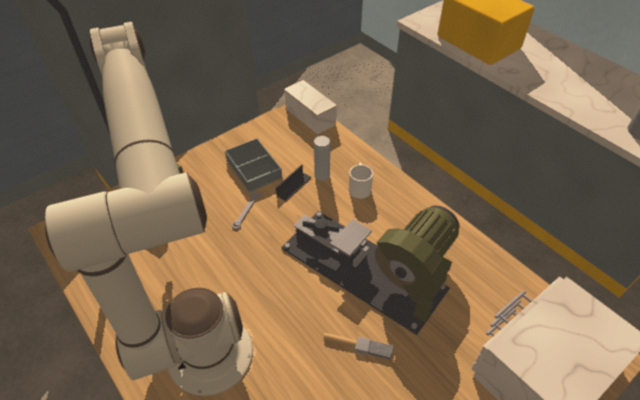

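Scene: grinder around (190,190), rest table (267,180), nut about (318,190). Side: table (350,237), nut near (318,222). Enlarging both.

```bash
python3 - <<'E'
import cv2,numpy as np,pickle
from h import *
d=pickle.load(open('c0.pkl','rb'))
a=cv2.imread('pics/scene0.png')[145:245,225:355]; b=cv2.imread('pics/side0.png')[190:290,270:400]
cv2.imwrite('pics/z0.png',np.vstack([cv2.resize(x,None,fx=6,fy=6,interpolation=cv2.INTER_CUBIC)[:600] for x in (a,)]))
cv2.imwrite('pics/z1.png',cv2.resize(b,None,fx=6,fy=6,interpolation=cv2.INTER_CUBIC))
for n,u,v in [('scene',318,190),('side',318,222)]: print(onz(d[n],u,v,.085))
for n,u,v in [('scene',267,180),('side',350,237)]: print(onz(d[n],u,v,.128))
E
```

```text
[0.48739604 0.1371646  0.085     ]
[0.49740748 0.12916161 0.085     ]
[0.53137088 0.00151673 0.128     ]
[ 0.51435589 -0.00744071  0.128     ]
```

View pics/z0.png

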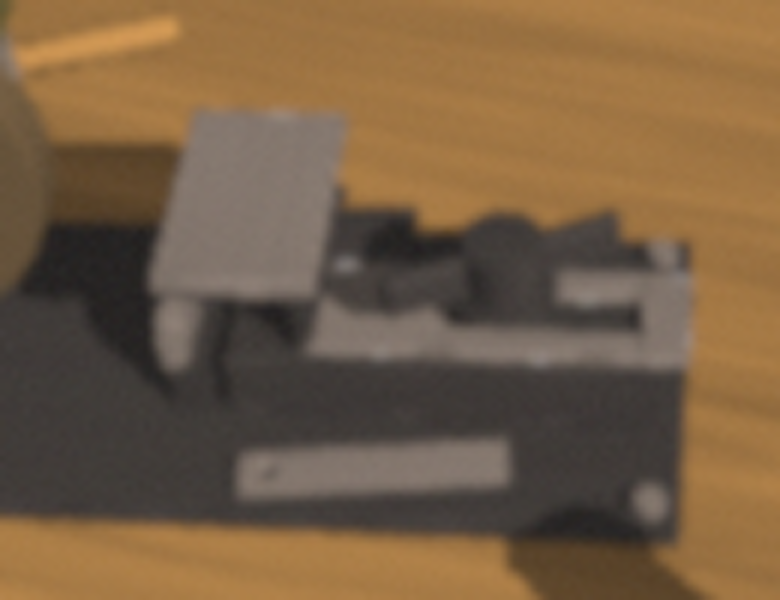

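View pics/z1.png

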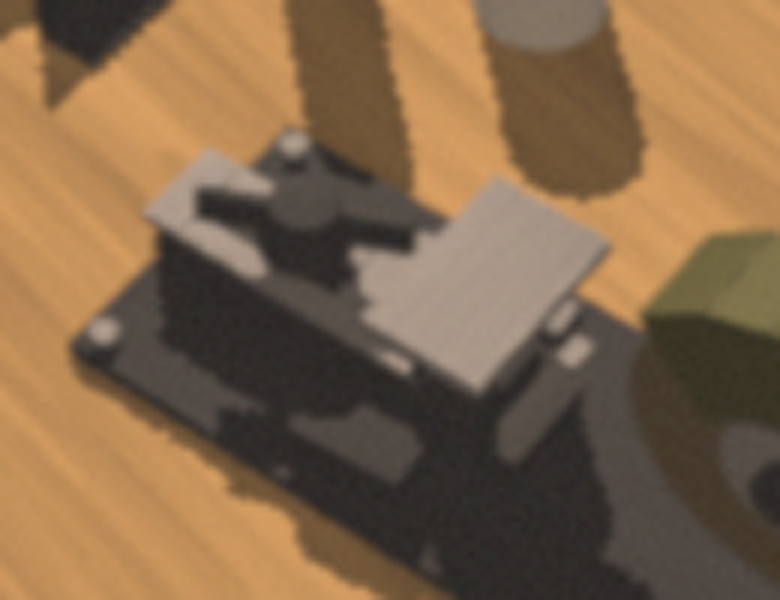

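```bash
python3 - <<'E'
from h import *
import pickle
d=pickle.load(open('c0.pkl','rb'))
S=lambda x,y:(225+x/6,145+y/6); D=lambda x,y:(270+x/6,190+y/6)
# corners: A far-wheel/top.. order matching
sc=[S(195,112),S(345,118),S(320,292),S(150,285)]
sd=[D(482,388),D(365,315),D(497,178),D(608,247)]
for n,p in (('scene',sc),('side',sd)):
    P=np.array([onz(d[n],*q,.128) for q in p]); print(n,P.round(4).tolist(),np.linalg.norm(P-np.roll(P,-1,0),axis=1).round(3), P.mean(0))
    e=P[1]-P[2]; print('edge ang',np.degrees(np.arctan2(e[1],e[0])),'mid',(P[1]+P[2])/2)
for z in (.098,.107): print('nut',onz(d['scene'],*S(507,235),z),onz(d['side'],*D(305,195),z))
# bedplate edges scene z~.01? side crop
for q in [(690,245),(675,540)]: print(onz(d['scene'],*S(*q),.01))
for q in [(290,130),(75,340),(440,600)]: print(onz(d['side'],*D(*q),.01))
E
```

```text
scene [[0.4739, -0.0525, 0.128], [0.4574, 0.0197, 0.128], [0.5731, 0.052, 0.128], [0.5908, -0.0237, 0.128]] [0.074 0.12  0.078 0.12 ] [ 0.52382864 -0.00110582  0.128     ]
edge ang -164.37362591353843 mid [0.51528073 0.03585893 0.128     ]
side [[0.4713, -0.0584, 0.128], [0.4553, 0.0134, 0.128], [0.5667, 0.0391, 0.128], [0.5806, -0.0319, 0.128]] [0.074 0.114 0.072 0.112] [ 0.51848302 -0.00943869  0.128     ]
edge ang -167.0052652241655 mid [0.51101588 0.02627929 0.128     ]
nut [0.48399734 0.11062613 0.098     ] [0.49656869 0.11330805 0.098     ]
nut [0.49291597 0.1138624  0.107     ] [0.49195778 0.10750251 0.107     ]
[0.37659621 0.17474931 0.01      ]
[0.57276972 0.2204636  0.01      ]
[0.56574946 0.21389654 0.01      ]
[0.37823056 0.16962653 0.01      ]
[ 0.42564926 -0.08465739  0.01      ]
```

```bash
python3 -m crank '-0.17 0 -0.26 0 0.6 0;-0.17 0 -0.26 0 0.6 0;-0.17 0 -0.26 0 0.6 0;-0.17 0 -0.26 0 0.6 0;-0.29 0 -0.433 0 1.019 0;-0.29 0 -0.433 0 1.019 0;-0.29 0 -0.433 0 1.019 0;-0.29 0 -0.433 0 1.019 0' 1 60; python3 -c "
from h import *
o=bot.get_obs();print(o['ee_pos'],o['tcp_rot'],o['time'])"
```

```text
time: 0.95
ee_pos: [0.4198, 0.205, 0.2423]
tcp_rot: [-90.0, -0.0, 13.1]
wrist_force: [1.1, 1.6, 0.5]
opening: 0.0001
[0.41983688 0.20495768 0.24228996] [-8.99954350e+01 -1.39168793e-02  1.30572012e+01] 0.95
```

```bash
python3 -m crank '0.049 0 -0.108 0 0 0;0.049 0 -0.108 0 0 0;0.049 0 -0.108 0 0 0;0.049 0 -0.108 0 0 0;0.049 0 -0.108 0 0 0'; python3 - <<'E'
from h import *
import pickle
im,c=snap('wrist','w1.png'); pickle.dump(c,open('c1.pkl','wb'))
o=bot.get_obs();print(o['ee_pos'],o['tcp_rot'],o['time'],o['wrist_force'])
E
```

```text
time: 1.45
ee_pos: [0.4914, 0.1129, 0.242]
tcp_rot: [-90.0, 0.1, 13.2]
wrist_force: [0.3, -0.7, -0.2]
opening: -0.0
[0.49115647 0.11346138 0.24213935] [-8.99862792e+01  3.00240831e-02  1.33015991e+01] 1.5 [-0.03587412  0.06764006  0.70148135]
```

View pics/w1.png

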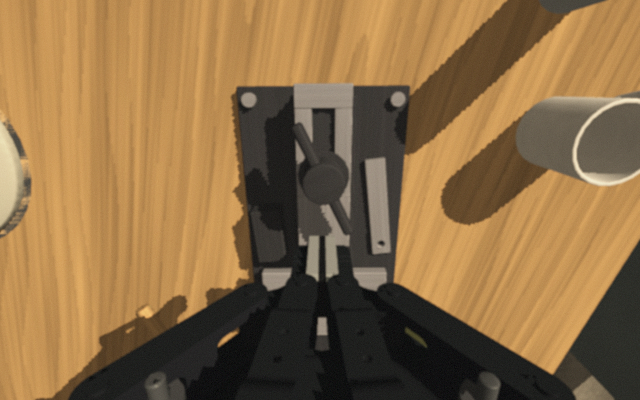

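```bash
python3 - <<'E'
from h import *
import pickle
c=pickle.load(open('c1.pkl','rb'))
for z in (.105,): print('hub',onz(c,326,174,z))
a,b=onz(c,298,126,.1),onz(c,347,232,.1)
print('wings',a,b,(a+b)/2,np.linalg.norm(a-b),np.degrees(np.arctan2(*(a-b)[1::-1])))
r=[onz(c,u,v,.05) for u,v in((295,86),(353,86))]; print('riser end',r,np.linalg.norm(r[0]-r[1]))
r=[onz(c,u,v,.008) for u,v in((238,87),(409,86),(252,270))]; print('bed',r,np.linalg.norm(r[0]-r[1]),np.degrees(np.arctan2(*(r[1]-r[0])[1::-1])))
r=[onz(c,u,v,.128) for u,v in((263,268),(386,268),(263,290),(386,290))]; print('table',r)
E
python3 -c "
import cv2;im=cv2.imread('pics/w1.png')[80:320,225:425];cv2.imwrite('pics/w1z.png',cv2.resize(im,None,fx=2.5,fy=2.5,interpolation=2))"
```

```text
hub [0.49293484 0.12218355 0.105     ]
wings [0.45844703 0.15848677 0.1       ] [0.52810537 0.06671373 0.1       ] [0.4932762  0.11260025 0.1       ] 0.11521534925098681 127.19952985224104
riser end [array([0.44470658, 0.19059549, 0.05      ]), array([0.5022252 , 0.20412234, 0.05      ])] 0.05908780041110947
bed [array([0.37733299, 0.17406823, 0.008     ]), array([0.56881514, 0.22021824, 0.008     ]), array([ 0.43132142, -0.06451024,  0.008     ])] 0.19696507200363833 13.550690904623105
table [array([0.45465251, 0.02499038, 0.128     ]), array([0.56791738, 0.05175127, 0.128     ]), array([0.45880904, 0.00053556, 0.128     ]), array([0.57522992, 0.02806151, 0.128     ])]
```

View pics/w1z.png

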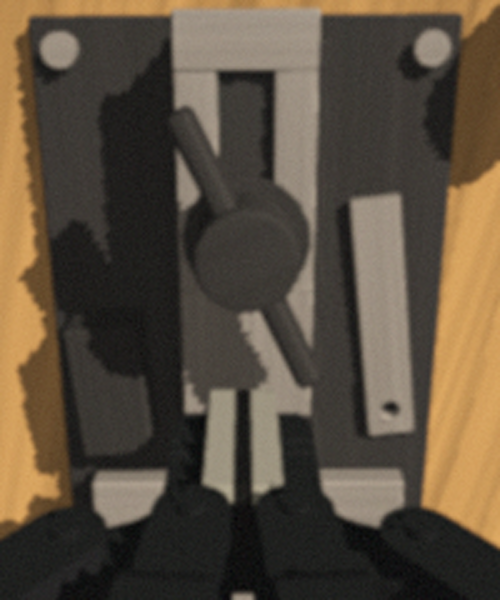

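Hub at about (324,184), wings (298,126)–(347,232): knob ≈ -1.15 rad, nut axis ≈ (0.493, 0.112), rest about 50–56 mm out. Pushing the rest first.

```bash
python3 -m crank '0.001 0 -0.048 0 0 0;0.001 0.04 -0.048 0 0 0;0.001 0.08 -0.048 0 0 0;0.001 0.105 -0.048 0 0 0;0.001 0.116 -0.048 0 0 0;0.001 0.116 -0.048 0 0 0'; python3 -m crank '0 0 -0.01 0 0 0;0 0 -0.02 0 0 0;0 0 -0.03 0 0 0;0 0 -0.035 0 0 0;0 0 -0.04 0 0 0;0 0 -0.045 0 0 0'
```

```text
time: 2.1
ee_pos: [0.5026, 0.0674, 0.1255]
tcp_rot: [-90.0, 0.1, 13.4]
wrist_force: [-0.3, 0.2, 0.4]
opening: -0.0003
time: 2.7
ee_pos: [0.5143, 0.0225, 0.1267]
tcp_rot: [-90.0, -0.1, 13.3]
wrist_force: [-0.4, 5.1, 3.0]
opening: 0.0
```

```bash
python3 -m crank '0 0 -0.005 0 0 0;0 0 -0.01 0 0 0;0 0 -0.014 0 0 0;0 0 -0.017 0 0 0;0 0 -0.02 0 0 0'; python3 -m crank '0 0 -0.0015 0 0 0;0 0 -0.003 0 0 0;0 0 -0.003 0 0 0'; python3 -m crank '0 0 -0.0015 0 0 0;0 0 -0.003 0 0 0;0 0 -0.003 0 0 0'
```

```text
time: 3.2
ee_pos: [0.5186, 0.0031, 0.1262]
tcp_rot: [-90.0, 0.0, 13.3]
wrist_force: [0.4, 4.7, 2.4]
opening: -0.0003
time: 3.5
ee_pos: [0.5192, 0.0001, 0.1262]
tcp_rot: [-90.0, 0.0, 13.3]
wrist_force: [1.8, 2.3, 1.7]
opening: -0.0001
time: 3.8
ee_pos: [0.5199, -0.0027, 0.1262]
tcp_rot: [-90.0, 0.0, 13.3]
wrist_force: [0.1, 3.9, 0.5]
opening: 0.0003
```

```bash
for i in 1; do python3 -m crank '0 0 -0.0015 0 0 0;0 0 -0.003 0 0 0;0 0 -0.003 0 0 0'; python3 -m crank '0 0 -0.0015 0 0 0;0 0 -0.003 0 0 0;0 0 -0.003 0 0 0'; done
```

```text
time: 4.1
ee_pos: [0.5206, -0.0057, 0.1261]
tcp_rot: [-90.0, 0.0, 13.3]
wrist_force: [0.4, 3.3, 0.1]
opening: -0.0001
time: 4.4
ee_pos: [0.5211, -0.0079, 0.1262]
tcp_rot: [-89.9, 0.0, 13.3]
wrist_force: [-0.6, 8.8, 0.5]
opening: 0.0001
```

```bash
python3 -m crank '0 0 -0.001 0 0 0;0 0 -0.0015 0 0 0;0 0 -0.0015 0 0 0';python3 -m crank '0 0 -0.001 0 0 0;0 0 -0.0015 0 0 0;0 0 -0.0015 0 0 0'
```

```text
time: 4.7
ee_pos: [0.5211, -0.008, 0.1262]
tcp_rot: [-89.7, 0.0, 13.4]
wrist_force: [-3.0, 16.6, 1.7]
opening: -0.0001
time: 5.0
ee_pos: [0.5211, -0.0081, 0.1262]
tcp_rot: [-89.6, 0.0, 13.4]
wrist_force: [-4.9, 24.0, 3.0]
opening: 0.0
```

```bash
python3 -m crank '0 0 0.008 0 0 0;0 0 0.02 0 0 0;0 -0.01 0.05 0 0 0;0.017 -0.02 0.1 0 0 0;0.017 -0.02 0.148 0 0 0;0.017 -0.02 0.169 0 0 0;0.017 -0.02 0.169 0 0 0;0.017 -0.02 0.169 0 0 0'; cat >> h.py <<'E'
def rel():
    o=bot.get_obs(); p=o['ee_pos']-np.array([.493,.112,0]); a=np.radians(13.3)
    X=p[0]*np.cos(a)+p[1]*np.sin(a); Z=-p[0]*np.sin(a)+p[1]*np.cos(a)
    print('X %.4f Z %.4f h %.4f ang %.1f r %.4f'%(X,Z,p[2],np.degrees(np.arctan2(Z,X)),np.hypot(X,Z)),o['wrist_force'].round(1),o['torque'].round(2),o['time'])
E
python3 - <<'E'
from h import *
import pickle
rel()
im,c=snap('wrist','w2.png'); pickle.dump(c,open('c2.pkl','wb'))
im,c=snap('scene','s2.png')
a=cv2.imread('pics/w2.png')[40:400,120:520]
b=cv2.resize(cv2.imread('pics/s2.png')[145:245,225:355],None,fx=3,fy=3,interpolation=2)
cv2.imwrite('pics/m2.png',np.hstack([a,cv2.copyMakeBorder(b,0,60,0,0,0)]))
E
```

```text
time: 5.8
ee_pos: [0.4995, 0.1573, 0.1463]
tcp_rot: [-90.1, -0.0, 13.4]
wrist_force: [-0.2, -0.5, 0.1]
opening: -0.0003
X 0.0168 Z 0.0425 h 0.1463 ang 68.5 r 0.0457 [-0.2 -0.5  0.1] [-0.03 -0.01  0.03] 5.8
```

View pics/m2.png

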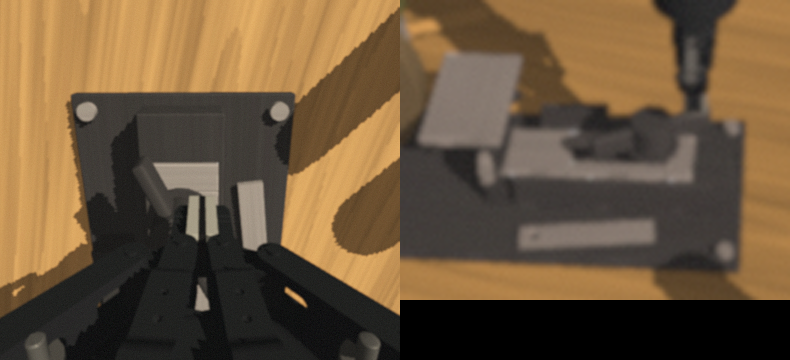

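The table has moved in; the finger stands right of the upper wing at (155,190). Descending and turning the nut back.

```bash
python3 -m crank '0 0.03 0 0 0 0;0 0.055 0 0 0 0;0 0.064 0 0 0 0;0 0.064 0 0 0 0'; python3 -c "from h import *;rel()"; python3 -m crank '-0.007 0 0.002 0 0 0;-0.013 0 0.003 0 0 0;-0.019 0 0.003 0 0 0;-0.025 0 0.003 0 0 0;-0.031 0 0.001 0 0 0;-0.036 0 -0.001 0 0 0;-0.041 0 -0.004 0 0 0;-0.046 0 -0.007 0 0 0'; python3 -c "from h import *;rel()"
```

```text
time: 6.3
ee_pos: [0.4992, 0.156, 0.0813]
tcp_rot: [-90.0, 0.1, 13.2]
wrist_force: [-0.3, -0.7, 0.6]
opening: -0.0002
X 0.0161 Z 0.0414 h 0.0813 ang 68.7 r 0.0444 [-0.3 -0.7  0.6] [-0.01  0.02  0.02] 6.3
time: 7.1
ee_pos: [0.4562, 0.1394, 0.0823]
tcp_rot: [-90.0, -0.0, 13.3]
wrist_force: [1.3, 1.3, 0.2]
opening: 0.0003
X -0.0296 Z 0.0351 h 0.0823 ang 130.1 r 0.0459 [1.3 1.3 0.2] [ 0.28 -0.37 -0.01] 7.1
```

```bash
python3 -m crank '-0.004 0 -0.0045 0 0 0;-0.008 0 -0.009 0 0 0;-0.011 0 -0.014 0 0 0;-0.0135 0 -0.0195 0 0 0;-0.0155 0 -0.027 0 0 0;-0.0165 0 -0.035 0 0 0;-0.016 0 -0.039 0 0 0;-0.016 0 -0.041 0 0 0'; python3 - <<'E'
from h import *
import pickle
rel()
im,c=snap('wrist','w3.png'); pickle.dump(c,open('c3.pkl','wb'))
cs=vision.get_calibration('scene'); im,_=snap('scene','s3.png'); im,_=snap('side','d3.png')
a=cv2.resize(cv2.imread('pics/w3.png')[40:400,120:520],None,fx=1,fy=1)
f=lambda n,u,v:cv2.resize(cv2.imread(n)[v:v+60,u:u+130],None,fx=3,fy=3,interpolation=2)
cv2.imwrite('pics/m3.png',np.hstack([a,np.vstack([f('pics/s3.png',225,155),f('pics/d3.png',270,195)])]))
E
```

```text
time: 7.9
ee_pos: [0.4506, 0.0955, 0.0824]
tcp_rot: [-90.0, -0.0, 13.3]
wrist_force: [0.4, 2.3, 0.8]
opening: 0.0
X -0.0450 Z -0.0063 h 0.0824 ang -172.1 r 0.0455 [0.4 2.3 0.8] [0.53 0.08 0.03] 7.9
```

View pics/m3.png

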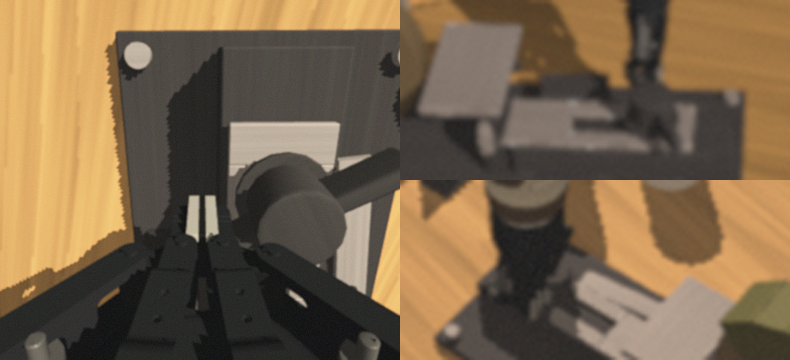

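```bash
python3 - <<'E'
from h import *
import pickle
c=pickle.load(open('c3.pkl','rb'))
a=np.radians(13.3)
def loc(p): p=p-np.array([.493,.112,0]); return (np.array([p[0]*np.cos(a)+p[1]*np.sin(a),-p[0]*np.sin(a)+p[1]*np.cos(a),p[2]])*1000).round(1)
W=lambda u,v:(u+120,v+40)
for z in (.099,.102,.105):
  print(z,'L',loc(onz(c,*W(257,225),z)),'R',loc(onz(c,*W(347,222),z)),'near',loc(onz(c,*W(300,266),z)),'far',loc(onz(c,*W(300,182),z)))
z=.088
for z in(.093,.1):
  p,q=loc(onz(c,*W(330,181),z)),loc(onz(c,*W(399,148),z)); print('wing upper edge',p,q,np.degrees(np.arctan2(q[1]-p[1],q[0]-p[0])))
E
```

```text
0.099 L [-20.9   3.6  99. ] R [18.5  5.1 99. ] near [  0.3 -18.3  99. ] far [-4.1 24.3 99. ]
0.102 L [-21.5   5.5 102. ] R [ 16.8   6.9 102. ] near [ -0.9 -15.8 102. ] far [ -5.2  25.6 102. ]
0.105 L [-22.1   7.4 105. ] R [ 15.2   8.8 105. ] near [ -2.  -13.3 105. ] far [ -6.2  27.  105. ]
wing upper edge [11.2 22.  93. ] [38.3 37.2 93. ] 29.287439683175435
wing upper edge [  7.9  25.2 100. ] [ 33.4  39.5 100. ] 29.283024601265303
```

Wings at ≈ +29° (0.51 rad), hub top size fits z ≈ 0.099: clicked down. Hop over the wing for forward turning.

```bash
python3 -m crank '0 0 0.004 0 0 0;0 -0.045 0.004 0 0 0;0 -0.045 0.004 0 0 0;0.028 -0.045 -0.036 0 0 0;0.028 -0.045 -0.036 0 0 0;0.028 -0.01 -0.036 0 0 0;0.028 0.002 -0.036 0 0 0;0.028 0.002 -0.036 0 0 0';python3 -c "from h import *;rel()"
```

```text
time: 8.85
ee_pos: [0.4844, 0.0676, 0.0783]
tcp_rot: [-90.0, 0.2, 13.3]
wrist_force: [-0.1, -0.0, 0.1]
opening: -0.0001
X -0.0186 Z -0.0413 h 0.0783 ang -114.3 r 0.0453 [-0.1 -0.   0.1] [-0.04  0.04  0.06] 8.85
```

```bash
python3 -m crank '-0.0116 0 0.0068 0 0 0;-0.0197 0 0.0156 0 0 0;-0.0252 0 0.0263 0 0 0;-0.0278 0 0.038 0 0 0;-0.0273 0 0.050 0 0 0;-0.0237 0 0.0614 0 0 0;-0.0172 0 0.0716 0 0 0;-0.0172 0 0.0716 0 0 0';python3 -c "from h import *;rel()"
```

```text
time: 9.65
ee_pos: [0.4531, 0.1351, 0.0801]
tcp_rot: [-89.9, 0.0, 13.4]
wrist_force: [-0.7, -0.4, -0.2]
opening: 0.0001
X -0.0335 Z 0.0316 h 0.0801 ang 136.7 r 0.0461 [-0.7 -0.4 -0.2] [-0.01  0.04 -0.02] 9.65
```

```bash
python3 -m crank '0.0071 0 0.0061 0 0 0;0.0178 0 0.0116 0 0 0;0.0295 0 0.0142 0 0 0;0.0415 0 0.0137 0 0 0;0.0529 0 0.0101 0 0 0;0.0631 0 0.0036 0 0 0;0.0631 0 0.0036 0 0 0';python3 -c "from h import *;rel()"
```

```text
time: 10.35
ee_pos: [0.5151, 0.1507, 0.0802]
tcp_rot: [-90.0, -0.1, 13.2]
wrist_force: [-0.2, -0.0, -0.1]
opening: -0.0005
X 0.0304 Z 0.0325 h 0.0802 ang 46.9 r 0.0445 [-0.2 -0.  -0.1] [0.03 0.07 0.06] 10.35
```

```bash
python3 -m crank '0.004 0 -0.003 0 0 0;0.0073 0 -0.0061 0 0 0;0.0095 0 -0.0095 0 0 0;0.0113 0 -0.013 0 0 0';python3 -c "from h import *;rel()"; python3 -m crank '0.0007 0 -0.0017 0 0 0;0.0014 0 -0.0035 0 0 0;0.0014 0 -0.0035 0 0 0'; python3 - <<'E'
from h import *
rel()
import pickle
im,c=snap('wrist','w4.png'); pickle.dump(c,open('c4.pkl','wb'))
im,_=snap('scene','s4.png'); im,_=snap('side','d4.png')
a=cv2.imread('pics/w4.png')[40:400,120:520]
f=lambda n,u,v:cv2.resize(cv2.imread(n)[v:v+60,u:u+130],None,fx=3,fy=3,interpolation=2)
cv2.imwrite('pics/m4.png',np.hstack([a,np.vstack([f('pics/s4.png',225,155),f('pics/d4.png',270,195)])]))
E
```

```text
time: 10.75
ee_pos: [0.5274, 0.141, 0.0804]
tcp_rot: [-90.0, -0.0, 13.3]
wrist_force: [-1.3, 0.8, -0.2]
opening: -0.0001
X 0.0401 Z 0.0203 h 0.0804 ang 26.8 r 0.0450 [-1.3  0.8 -0.2] [0.19 0.26 0.  ] 10.75
time: 11.05
ee_pos: [0.5297, 0.1379, 0.0804]
tcp_rot: [-90.0, -0.0, 13.3]
wrist_force: [0.1, -0.1, -0.7]
opening: 0.0002
X 0.0416 Z 0.0167 h 0.0804 ang 21.9 r 0.0449 [ 0.1 -0.1 -0.7] [ 0.04 -0.    0.04] 11.05
```

View pics/m4.png

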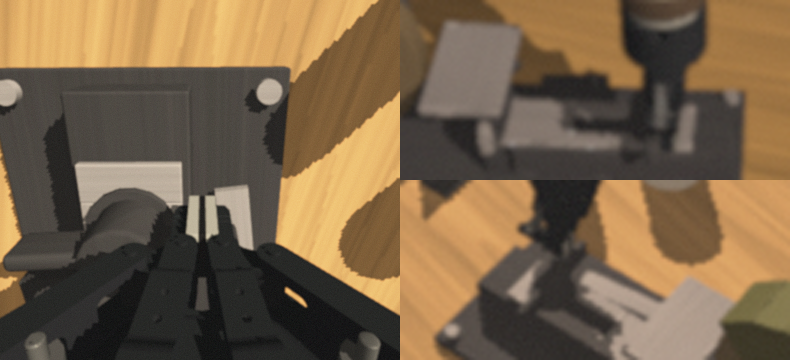

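The other wing points left at (40,250), near level: almost tight. Pushing on gently until the stop.

```bash
for i in 1; do python3 -m crank '0.0005 0 -0.0015 0 0 0;0.001 0 -0.003 0 0 0;0.001 0 -0.003 0 0 0';python3 -m crank '0.0002 0 -0.0015 0 0 0;0.0005 0 -0.003 0 0 0;0.0005 0 -0.003 0 0 0'; python3 -m crank '0.0002 0 -0.0015 0 0 0;0.0005 0 -0.003 0 0 0;0.0005 0 -0.003 0 0 0'; done;python3 -c "from h import *;rel()"
```

```text
time: 11.5
ee_pos: [0.5311, 0.1353, 0.0803]
tcp_rot: [-90.0, 0.0, 13.3]
wrist_force: [0.3, 0.5, -1.1]
opening: 0.0003
time: 11.8
ee_pos: [0.5324, 0.1324, 0.0802]
tcp_rot: [-90.0, 0.0, 13.3]
wrist_force: [-0.5, 0.5, -0.3]
opening: -0.0001
time: 12.1
ee_pos: [0.5334, 0.1297, 0.0802]
tcp_rot: [-90.0, 0.0, 13.3]
wrist_force: [-1.4, 1.3, 0.2]
opening: 0.0002
X 0.0434 Z 0.0079 h 0.0802 ang 10.3 r 0.0441 [-1.4  1.3  0.2] [ 0.35  0.29 -0.03] 12.1
```

```bash
python3 -m crank '0 0 -0.0015 0 0 0;0 0 -0.003 0 0 0;0 0 -0.003 0 0 0';python3 -m crank '0 0 -0.0015 0 0 0;0 0 -0.003 0 0 0;0 0 -0.003 0 0 0'; python3 -c "from h import *;rel()"
```

```text
time: 12.4
ee_pos: [0.5336, 0.1287, 0.0802]
tcp_rot: [-89.7, 0.0, 13.4]
wrist_force: [-3.7, 12.8, -1.2]
opening: 0.0001
time: 12.7
ee_pos: [0.5338, 0.1278, 0.0802]
tcp_rot: [-89.5, 0.0, 13.5]
wrist_force: [-8.0, 24.6, -0.7]
opening: -0.0002
X 0.0433 Z 0.0060 h 0.0802 ang 7.9 r 0.0437 [-8.  24.6 -0.7] [ 4.86  1.46 -0.15] 12.7
```

```bash
python3 -m crank '0 0 -0.001 0 0 0;0 0 -0.002 0 0 0;0 0 -0.002 0 0 0'; python3 -m crank '0 0 0.008 0 0 0;0 0 0.02 0 0 0;0 -0.04 0.02 0 0 0;0 -0.08 0.02 0 0 0;-0.03 -0.13 0.03 0 0 0;-0.043 -0.16 0.03 0 0 0;-0.043 -0.16 0.03 0 0 0;-0.043 -0.16 0.03 0 0 0'; python3 - <<'E'
from h import *
rel()
import pickle
im,c=snap('wrist','w5.png'); cs=vision.get_calibration('scene');pickle.dump((c,cs),open('c5.pkl','wb'))
im,_=snap('scene','s5.png'); im,_=snap('side','d5.png')
a=cv2.imread('pics/w5.png')[40:400,120:520]
f=lambda n,u,v:cv2.resize(cv2.imread(n)[v:v+60,u:u+130],None,fx=3,fy=3,interpolation=2)
cv2.imwrite('pics/m5.png',np.hstack([a,np.vstack([f('pics/s5.png',225,155),f('pics/d5.png',270,195)])]))
E
```

```text
time: 13.0
ee_pos: [0.5339, 0.1272, 0.0802]
tcp_rot: [-89.3, 0.0, 13.5]
wrist_force: [-9.2, 32.2, -0.7]
opening: 0.0001
time: 13.8
ee_pos: [0.4871, 0.1414, 0.2414]
tcp_rot: [-90.0, -0.2, 13.3]
wrist_force: [-0.1, 0.5, 0.3]
opening: -0.0002
X 0.0010 Z 0.0300 h 0.2414 ang 88.1 r 0.0300 [-0.1  0.5  0.3] [ 0.01  0.04 -0.04] 13.8
```

View pics/m5.png

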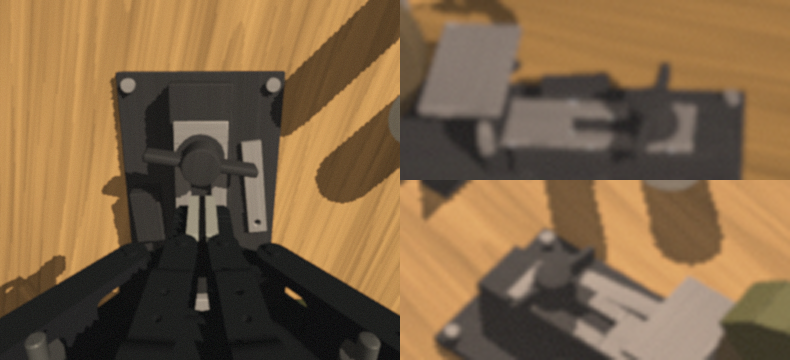

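```bash
python3 - <<'E'
from h import *
import pickle
c,cs=pickle.load(open('c5.pkl','rb'))
p,q=onz(c,267,197,.087),onz(c,376,210,.087); d=q-p
print('knob deg',np.degrees(np.arctan2(d[1],d[0]))-13.3-180,np.linalg.norm(d),(p+q)/2)
g=lambda f:cv2.cvtColor(cv2.imread('pics/'+f)[158:200,228:268],cv2.COLOR_BGR2GRAY).astype(np.float32)
print('table shift px s2->s5',cv2.phaseCorrelate(g('s2.png'),g('s5.png')))
w=lambda f:cv2.imread('pics/'+f)
E
python3 -c "
from workcell import bot
bot.job_done()"
```

```text
knob deg -187.34296832329233 0.11222241802594594 [0.49379302 0.11466837 0.087     ]
table shift px s2->s5 ((0.05472300585010714, 0.5502272701315505), 0.8216919649971856)
the job is handed in; nothing more can be done
```

I pushed the tool rest to its stop, backed the nut until it clicked onto its thread, and tightened it to its dead stop. The job was handed in at about 14 s, with the arm clear.

- **Rest:** it met the stop firmly; the push force rose to 24 N with no further movement. Between the pictures taken before and after the clamping, the table shifted about 0.5 px in the scene view. That is about the accuracy of the picture, and I did not check it any further.
- **Click:** the nut was backed from about -1.15 to about +0.5 rad. The hub top then measured about 99 mm high, which fits the nut having dropped down.
- **Tightening:** turning forwards, the nut went past the -2.4 jam point and stopped dead at 32 N. The last wrist picture puts the wings at about -187° (-3.27 rad), against -3.3 rad for fully tight.
- **Not measured directly:** I did not measure the nut's final height. That it is tight is inferred from the angle and the hard stop.
- **Other things:** the bar and the mug look unmoved in the last views. The others I did not check one by one; the tool felt no unexpected contact.

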